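Seat the sample plate and clear its static

ROBOT

A 7-joint arm with a two-finger parallel gripper is mounted at the origin on the work surface. World frame = base frame: x ahead of the robot, y to its left, z up, the work surface at z = 0. Lengths are in m, angles in rad, forces in N, time in s.
With the tool pointing down it reaches from about 0.4 to 0.875 m from the base axis. Payload 4.4 kg.
Tool frame: the origin (TCP) lies on the front face of the gripper's body, between the roots of the fingers; the fingertips stand 73 mm ahead of it and the grasp point (between the pads) lies 54 mm ahead of it; z points along the fingers, y is the line along which they close (so a half turn about z gives the same grasp; the last joint's range is limited). The gripper opens to 85 mm and grips with 20 to 120 N. Pads are 22 mm wide; open, the fingers measure 114 mm over their backs; the gripper's body (76 mm by 85 mm) begins 54 mm behind the grasp point. The pads swing forward as they close: fully open they stand 13 mm farther back than shut.
Start: joints at [1.062, 0.628, 0.038, 1.517, -0.027, 0.996, -0.02], TCP at [0.279, -0.587, 0.304] pointing down, gripper open.
Joint ranges: [-3.06, 3.06], [-0.37, 2.12], [-1.25, 1.32], [0.18, 2.47], [-1.1, 4.24], [0.23, 1.98], [-2.94, 2.94]. Speed limits (rad/s): [2.57, 2.57, 3.14, 3.14, 3.14, 3.14, 3.14].

INTERFACE

Orientations are given as a rotation vector (axis times angle).
In Python, from bench import get_obs, read_camera, job gives the robot as it stands.
- The arm moves only by the shell command python3 -m crank 'ROWS' [FORCE]. ROWS is JSON, a list of rows, each a list of 3 entries, a list of its own where there are three numbers: the opening, from -1 (shut) to 1 (fully open), then the shift along the tool's x, y, z in cm, then the turn, a rotation vector about the tool's x, y, z in degrees. A call has 1 to 20 rows; each row is the pose to reach, as a shift and turn from the pose commanded when the call began, along the tool's axes at that moment; what a row does not reach only later rows make up. A row lasts 1/12 s, in which the tool goes at most 41.7 mm and 7.16 degrees, less where a joint would pass 70% of its speed; a pose out of reach is approached as far as the arm can. A call with a gripper value outside its range is refused whole. The fingers move at their own pace and stop on an object; FORCE is the grip in N (left out, the last holds). Time passes only in rows, so rows that repeat a pose let the fingers close. It gives the time, the measured TCP pose, the force, the opening and the grip force at its end, in the units of the state.
- get_obs(): the state, without advancing time (a new reading comes with each control period).
- read_camera(name): name is "scene" or "top" or "wrist"; returns a dict with "frame" (480x640x3 uint8, red, green, blue), "K" (3x3 intrinsics, pixels), "k1" (the pictures are not rectified: a ray, as slopes to the right and down, at radius r is drawn at 1 + k1 r^2 times it, then the intrinsics apply), "R" (3x3) and "t" (3): a world point X has camera coordinates R X + t; the wrist camera has in their place "tool_from_camera" (4x4, takes a point from camera to tool coordinates, whose origin is the TCP and whose axes are the flange's). Camera axes: x right, y down, z forward; pixel columns grow to the right and rows downward; lengths in m; the calibration is good to about 2 mm. A picture is of the moment at which its call begins: read the wrist's pose just before it. There is no depth.
- job.finish_job(): hands the job in; it is judged then, once.
The state is a dict: "clock": time; "qpos": joint angles; "joint_velocities": joint speeds; "joint_torque": joint torques, N m; "tool_pos": TCP position; "eef_rot": TCP orientation; "wrist_force": force on the tool from outside, world axes, zero at the start; "wrist_torque": the same for the moment, N m; "width": opening from 0.0 (shut) to 1.0 (fully open); "grip_force": force on a finger pad.
Only numpy, scipy, OpenCV 4.12 (cv2) and the standard library are available. Lean on these libraries where they do the work, as an engineer would, in place of code of your own. Each camera call takes 0.05 s, during which the arm holds its last target. There are 200 camera calls.

TASK

Lower the rectangular sample plate gently (do not drop it) over the two locating pins of the measuring stage until it lies flush on the stage, and let go of it; either way round will do. Then clear its static: squeeze the trigger of the bench-mounted ionising air gun fully, keep it squeezed for about half a second, and release it. Leave the round holder and the bottle where they stand.

Things in the scene. Friction and masses are not known exactly. Their poses are not given: they have to be found in the camera images.
- sample_plate: Loose rectangular aluminium plate, 110 (x) by 140 (y) by 8 mm thick, about 0.4 kg, lying on the bench. Origin: centre of its underside; z up. Two through holes of 15 mm diameter at x = 0, y = +50 and -50 mm. A thin glass slide with two small clips (to 3 mm above the plate) lies on either side of a grip bar on its top.
- plate_grip (a point): Centre of the grip bar that stands in the middle of the sample plate, 26 mm above the plate's underside. The bar is 18 mm thick (x), 50 mm long (y) and rises 36 mm above the plate: pinch it across its thickness, closing along x. Axes as the plate's.
- stage_top (a point): Centre of the flat top of the fixed measuring stage, a dark metal block 100 (x) by 130 (y) mm, its top 90 mm above the bench; z up. Two steel pins, 12 mm diameter, at x = 0, y = +50 and -50 mm here, rise 22 mm, the upper 10 mm tapering to 4 mm. The seated plate has its origin here, its y along this y or against it. A camera 125 mm high stands 155 to 275 mm away along +x.
- squeeze (a point): Point to squeeze on the fixed ionising air gun, 60 mm above the bench, midway between the back of its handle and the front of its trigger. z up, handle and trigger along x. Close two fingers along y about this point, from above: 50 mm across at rest, 38 mm fully squeezed (the trigger comes in 12 mm from +y, the handle is fixed). Open bench below it for x below +25 mm.
- air_gun: Grey pistol fixed lying on its side on a dark base. Origin on the bench 60 mm below squeeze, same axes. Handle: x -52 to +52, y -25 to +1, z 45 to 75 mm. Trigger beside it: x -15 to +47, y +17 to +25, z 48 to 72 mm, hinged at x = +47. Barrel: x +49 to +91, y -30 to +70, top at z 77 mm; nozzle along +y to y = +112 mm.
- trigger (a joint): Angle of the gun's trigger: 0 rad released, 0.25 rad fully squeezed against its stop. A spring returns it; it takes about 4 N at the squeeze point to start it and 8 N to squeeze it fully.
- round_holder: Loose bystander: round aluminium plate of 100 mm diameter, 8 mm thick, without holes, with a round knob 24 mm across and 30 mm high. Origin: centre of its underside. It may stand where the sample plate could have been.
- bottle: Loose bystander: glass bottle with cap, 60 mm diameter, 140 mm high. Origin: centre of its base.

How it is judged:
On the way, in this order (a step that is already met when the one before it is completed fails the run):
1. the sample plate lies flush on the stage over both pins, released (horizontal distance between sample_plate and stage_top below 0.005 m and z of sample_plate in the frame of stage_top between -0.003 and 0.003 m and angle between the y axis of sample_plate and the y axis of stage_top, either way round below 0.07 rad and angle between sample_plate's own z axis and vertical below 0.03 rad and contact force between the fingers and sample_plate below 0.1 N and linear speed of sample_plate below 0.02 m/s), for 0.2 s.
2. then the trigger is squeezed (beyond 0.19 rad) for 0.25 s (value of joint trigger above 0.19 rad and horizontal distance between sample_plate and stage_top below 0.005 m and z of sample_plate in the frame of stage_top between -0.003 and 0.003 m and angle between the y axis of sample_plate and the y axis of stage_top, either way round below 0.07 rad and angle between sample_plate's own z axis and vertical below 0.03 rad), for 0.25 s.
At the end, for the whole second after the job is handed in: The sample plate rests on the stage over both pins, its underside within 3 mm of the stage's top, its centre within 5 mm, in line within 0.07 rad either way round, level within 0.03 rad, released and at rest; the trigger has been squeezed after that and is released (below 0.04 rad) (all of step 1 and value of joint trigger below 0.04 rad); the robot touches nothing.
It fails at once if the plate is dropped onto the stage (faster than 0.5 m/s within 40 mm above its top face) (horizontal distance between sample_plate and stage_top below 0.06 m and z of sample_plate in the frame of stage_top below 0.04 m and linear speed of sample_plate above 0.5 m/s).
It fails at once if the round holder or the bottle is moved by more than 30 mm (distance of any of round_holder, bottle from where it was at the start of the episode above 0.03 m).
It also fails if it takes over 51 s, if anything falls off the work surface, if the arm or the gripper's body presses on something with over 40 N, if the wrist force passes 120 N, or if a joint passes its speed limit or range.

## Working session

There is one attempt and no reset: what is moved stays moved. The work goes in short steps, Python scripts to look and compute and a shell command to move; the robot and the scene stay as the last step left them, time stands still between calls to the robot, and variables do not carry over. Pictures are saved under pics/ and viewed, at most 13 in all, crops included, and the job is handed in when it is done.

```bash
ls; mkdir -p pics
python3 - <<'E'
from bench import get_obs, read_camera
import cv2,json
o=get_obs(); print({k:o[k] for k in('clock','tool_pos','eef_rot','width')})
for n in('top','scene'):
    c=read_camera(n); cv2.imwrite(f'pics/{n}0.png',c['frame'][...,::-1]); print(n,c['K'],c['k1'],c['R'],c['t'])
E
```

```text
pics
{'clock': 0.0, 'tool_pos': array([ 0.27832155, -0.58684418,  0.30297552]), 'eef_rot': array([-3.06307069e+00, -6.89489969e-01,  7.27517473e-04]), 'width': 0.9962479150451385}
top [[440.51107316   0.         321.92928782]
 [  0.         440.51107316 241.81986265]
 [  0.           0.           1.        ]] -0.0673088872657236 [[-0.00670345 -0.99982139  0.01767051]
 [-0.99734183  0.00540258 -0.07266421]
 [ 0.07255576 -0.01811064 -0.99719991]] [-0.02762472  0.58302237  1.07302091]
scene [[476.22928906   0.         314.27946303]
 [  0.         476.22928906 236.71404369]
 [  0.           0.           1.        ]] -0.08440367139973703 [[-0.48667147  0.87348461 -0.01324847]
 [ 0.72634589  0.39617253 -0.56166625]
 [-0.48535815 -0.28296991 -0.82725782]] [ 0.30949531 -0.35840779  1.35781633]
```

View pics/top0.png

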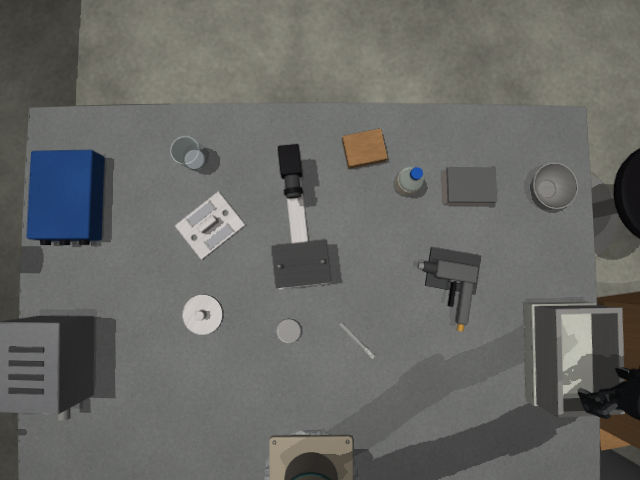

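View pics/scene0.png

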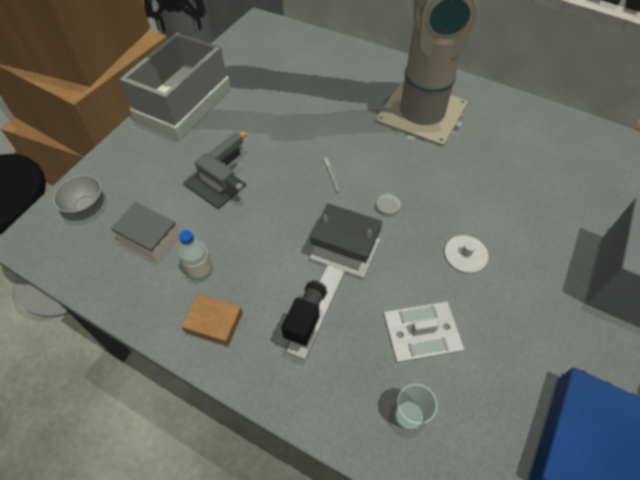

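The top view shows the plate at about (210,225) with holes near (192,237) and (224,212). The stage is at (301,263) with its pins near (280,266) and (325,262), and its camera is above it in the image (+x). The gun handle is at (463,305) with the trigger to its left, the round holder at (203,314) and the bottle at (411,180).

```bash
cat > h.py <<'E'
import numpy as np,cv2
from scipy.spatial.transform import Rotation as Ro
from bench import get_obs, read_camera
def ext(c,o=None):
    if 'R' in c: return np.array(c['R']),np.array(c['t'])
    T=np.eye(4);T[:3,:3]=Ro.from_rotvec(o['eef_rot']).as_matrix();T[:3,3]=o['tool_pos']
    M=np.linalg.inv(T@np.array(c['tool_from_camera']));return M[:3,:3],M[:3,3]
def cast(c,uv,z,o=None):
    R,t=ext(c,o)
    p=cv2.undistortPoints(np.array(uv,float).reshape(-1,1,2),np.array(c['K']),np.array([c['k1'],0,0,0.])).reshape(-1,2)
    d=np.c_[p,np.ones(len(p))]@R; C=-R.T@t
    return C+d*((z-C[2])/d[:,2])[:,None]
def proj(c,X,o=None):
    R,t=ext(c,o)
    return cv2.projectPoints(np.array(X,float).reshape(-1,1,3),cv2.Rodrigues(R)[0],t,np.array(c['K']),np.array([c['k1'],0,0,0.]))[0].reshape(-1,2)
def grab(n):
    o=get_obs();c=read_camera(n);return o,c
E
python3 - <<'E'
from h import *
o,c=grab('top');f=c['frame'];g=f.min(2)
m=(g>165).astype(np.uint8);m[:180]=0;m[262:]=0;m[:,:170]=0;m[:,250:]=0
m=cv2.morphologyEx(m,cv2.MORPH_CLOSE,np.ones((9,9)))
k=max(cv2.findContours(m,0,2)[0],key=cv2.contourArea)
r=cv2.minAreaRect(k);P=cast(c,cv2.boxPoints(r),.008);print(r,P.round(4),'centre',P.mean(0),np.linalg.norm(P[1]-P[0]),np.linalg.norm(P[2]-P[1]))
def crop(x,y,w,h,s):return cv2.resize(f[y:y+h,x:x+w],None,fx=s,fy=s,interpolation=cv2.INTER_CUBIC)
a=crop(170,186,80,80,5);b=crop(262,232,80,60,5);d=crop(412,240,80,100,5)
M=np.zeros((600,800,3),np.uint8)
M[:300,:400]=b; M[300:,:400]=cv2.resize(a,(400,400))[50:350]; M[:500,400:]=d
cv2.imwrite('pics/mont.png',M[...,::-1])
E
```

```text
((209.14353942871094, 224.86550903320312), (42.43647766113281, 55.07921600341797), 51.63251495361328) [[0.6276 0.3412 0.008 ]
 [0.7142 0.2326 0.008 ]
 [0.6289 0.165  0.008 ]
 [0.5433 0.2731 0.008 ]] centre [0.62850241 0.25295528 0.008     ] 0.1388623545117757 0.10890553035741259
```

View pics/mont.png

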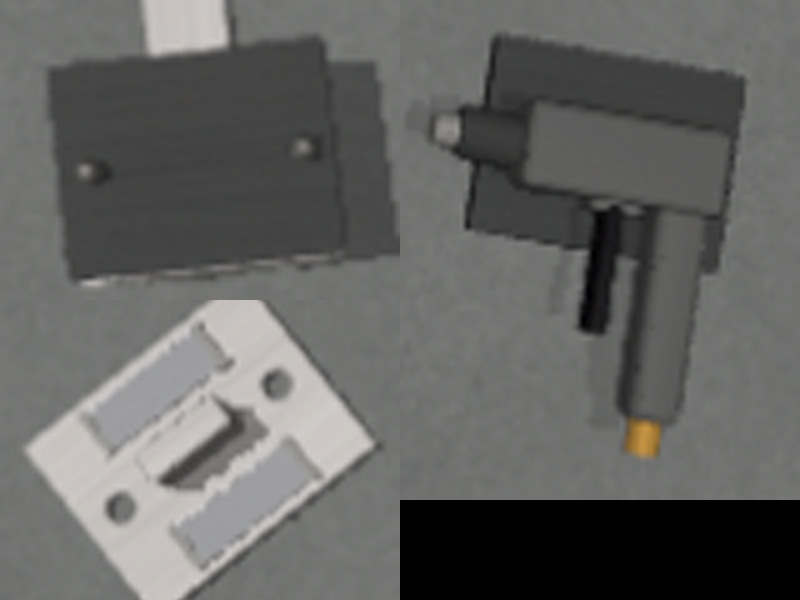

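The crops show the stage pin tips at about (280.6,265.6) and (323.4,261.4). They also show the gun's barrel corners, its handle and the black trigger. The plate's two holes and grip bar are clear.

```bash
cat >> h.py <<'E'
def go(x,y,z,yaw):
    "shift (cm) and turn (deg), tool axes, to TCP x,y,z pointing down, tool y at yaw deg"
    o=get_obs();R=Ro.from_rotvec(o['eef_rot']).as_matrix();a=np.radians(yaw)
    ty=np.array([np.cos(a),np.sin(a),0]);tz=np.array([0,0,-1.]);G=np.c_[np.cross(ty,tz),ty,tz]
    d=R.T@(np.array([x,y,z])-o['tool_pos'])*100
    print('shift',d.round(2),'turn',np.degrees(Ro.from_matrix(R.T@G).as_rotvec()).round(2),'clk',round(float(o['clock']),2))
E
python3 - <<'E'
from h import *
o,c=grab('top')
p=cast(c,[[280.6,265.6],[323.4,261.4]],.112);print('pins',p.round(4),p.mean(0),np.linalg.norm(p[0]-p[1]),np.degrees(np.arctan2(*(p[0]-p[1])[[1,0]])))
q=lambda L:[[412+(x-400)/5,240+y/5] for x,y in L]
b=cast(c,q([(531,98),(737,130),(717,212),(522,182)]),.077);print('barrel',b.round(4),b.mean(0),np.linalg.norm(b-np.roll(b,-1,0),axis=1))
h=cast(c,q([(640,215),(617,412),(703,215),(682,420)]),.068);print('handle',h.round(4))
for v in(b[0]-b[1],b[3]-b[2],(b[0]-b[3])[[1,0,2]]*[1,-1,1],h[0]-h[1],h[2]-h[3]):print(np.degrees(np.arctan2(v[1],v[0])))
h=cast(c,q([(475,35)]),.0)
print(grab('wrist')[1]['tool_from_camera'])
go(.628,.253,.30,38.6)
E
```

```text
pins [[ 0.5227  0.0646  0.112 ]
 [ 0.5316 -0.0326  0.112 ]] [0.52717214 0.016011   0.112     ] 0.09754508242417297 95.26134913477343
barrel [[ 0.535  -0.3059  0.077 ]
 [ 0.5189 -0.4054  0.077 ]
 [ 0.4801 -0.3945  0.077 ]
 [ 0.4953 -0.3006  0.077 ]] [ 0.50731637 -0.35160754  0.077     ] [0.10077738 0.04036872 0.09509716 0.04008295]
handle [[ 0.4789 -0.3601  0.068 ]
 [ 0.3854 -0.3467  0.068 ]
 [ 0.4785 -0.3909  0.068 ]
 [ 0.3811 -0.3782  0.068 ]]
80.83827034133324
80.81227731283559
-97.55937566604017
-8.146729780741826
-7.423104456074464
[[ 5.63944574e-04 -9.60971788e-01 -2.76645810e-01  6.97407269e-02]
 [ 9.99999628e-01  3.61388835e-04  7.83167071e-04 -1.73687768e-04]
 [-6.52624753e-04 -2.76646149e-01  9.60971635e-01 -6.85232466e-02]
 [ 0.00000000e+00  0.00000000e+00  0.00000000e+00  1.00000000e+00]]
shift [ 67.58 -60.93   0.4 ] turn [-3.0000e-02 -5.0000e-02 -1.0323e+02] clk 0.25
```

```bash
python3 -m crank '[[1,[41,-27,0],[0,0,-55]],[1,[41,-27,0],[0,0,-55]],[1,[41,-27,0],[0,0,-55]],[1,[41,-27,0],[0,0,-55]],[1,[41,-27,0],[0,0,-55]],[1,[41,-27,0],[0,0,-55]],[1,[41,-27,0],[0,0,-55]],[1,[41,-27,0],[0,0,-55]],[1,[41,-27,0],[0,0,-55]],[1,[41,-27,0],[0,0,-55]],[1,[41,-27,0],[0,0,-70]],[1,[67.6,-60.9,0.4],[0,0,-103.2]],[1,[67.6,-60.9,0.4],[0,0,-103.2]],[1,[67.6,-60.9,0.4],[0,0,-103.2]],[1,[67.6,-60.9,0.4],[0,0,-103.2]],[1,[67.6,-60.9,0.4],[0,0,-103.2]],[1,[67.6,-60.9,0.4],[0,0,-103.2]],[1,[67.6,-60.9,0.4],[0,0,-103.2]],[1,[67.6,-60.9,0.4],[0,0,-103.2]],[1,[67.6,-60.9,0.4],[0,0,-103.2]]]'; python3 -c "
from h import *
go(.628,.253,.30,38.6)"
```

```text
clock: 1.92
tool_pos: [0.6075, 0.17, 0.3006]
eef_rot: [1.364, 2.83, -0.001]
wrist_force: [1.2, -0.9, 0.3]
width: 0.999
grip_force: 0.0
shift [5.22 6.78 0.06] turn [-0.02  0.01 -0.05] clk 1.92
```

```bash
python3 -m crank '[[1,[5.2,6.8,0],[0,0,0]],[1,[5.2,6.8,0],[0,0,0]],[1,[5.2,6.8,0],[0,0,0]],[1,[5.2,6.8,0],[0,0,0]],[1,[5.2,6.8,0],[0,0,0]]]'
python3 - <<'E'
from h import *
o,c=grab('wrist');cv2.imwrite('pics/w1.png',c['frame'][...,::-1])
f=c['frame'];g=f.min(2)
X=proj(c,[[.628,.253,.008]],o);print(X)
m=(g>150).astype(np.uint8);m=cv2.morphologyEx(m,cv2.MORPH_CLOSE,np.ones((35,35)))
k=max(cv2.findContours(m,0,2)[0],key=cv2.contourArea);r=cv2.minAreaRect(k);print(r)
P=cast(c,cv2.boxPoints(r),.008,o);print(P.round(4),P.mean(0))
E
```

```text
clock: 2.33
tool_pos: [0.6279, 0.2507, 0.3001]
eef_rot: [1.363, 2.831, -0.003]
wrist_force: [-0.6, -0.2, 0.4]
width: 1.001
grip_force: 0.0
[[325.75901516 208.27430192]]
((325.0, 204.5), (131.0, 110.0), 90.0)
[[0.5416 0.2728 0.008 ]
 [0.6264 0.3406 0.008 ]
 [0.7168 0.2368 0.008 ]
 [0.6232 0.1618 0.008 ]] [0.62697413 0.25299651 0.008     ]
```

View pics/w1.png

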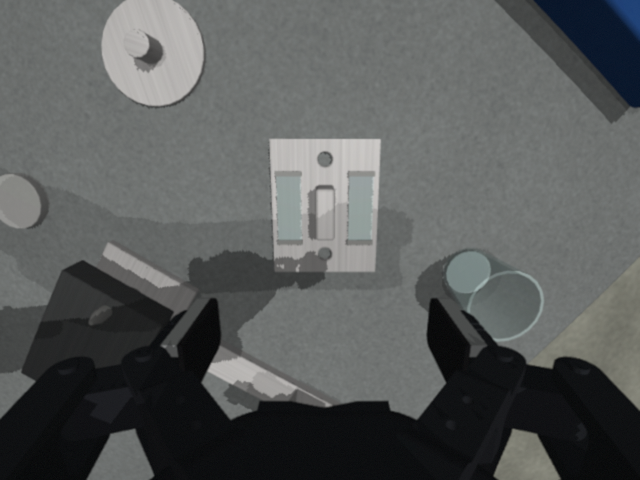

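The wrist view shows the plate square to the tool, with holes at about (325,158) and (324,254). The cup, bottle and round holder are clear of the fingers.

Run:
```python
from h import *
o,c=grab('wrist');g=c['frame'].min(2)
P=cast(c,[[325,158.5],[324.5,254]],.006,o);print(P.round(4),P.mean(0),np.linalg.norm(P[0]-P[1]),np.degrees(np.arctan2(*(P[0]-P[1])[[1,0]])))
# plate edges along rows
for v in(150,170,200,230,262):
    r=np.where(g[v,230:430]>150)[0]+230;print(v,r.min(),r.max(),cast(c,[[(r.min()+r.max())/2,v]],.008,o).round(4))
# bar top
b=cast(c,[[325,187],[325,212]],.044,o);print(b)
x,y=P.mean(0)[:2];go(x,y,.026+.054,38.6)
```

```text
[[0.5964 0.2904 0.006 ]
 [0.6589 0.2112 0.006 ]] [0.62762439 0.25082128 0.006     ] 0.10089334500374096 128.27832211951457
150 271 380 [[0.5915 0.2973 0.008 ]]
170 271 379 [[0.6034 0.2816 0.008 ]]
200 273 378 [[0.6228 0.2581 0.008 ]]
230 275 376 [[0.6427 0.2332 0.008 ]]
262 327 374 [[0.6862 0.2222 0.008 ]]
[[0.61112369 0.27184631 0.044     ]
 [0.62569149 0.25358752 0.044     ]]
shift [ 0.24  0.1  22.04] turn [-0.08  0.09 -0.18] clk 2.43
```

```bash
python3 -m crank '[[1,[0.2,0.1,4],[0,0,0]],[1,[0.2,0.1,8],[0,0,0]],[1,[0.2,0.1,12],[0,0,0]],[1,[0.2,0.1,15.5],[0,0,0]],[1,[0.2,0.1,18.5],[0,0,0]],[1,[0.2,0.1,20.5],[0,0,0]],[1,[0.2,0.1,21.2],[0,0,0]],[1,[0.2,0.1,21.2],[0,0,0]],[-0.5,[0.2,0.1,21.2],[0,0,0]],[-1,[0.2,0.1,21.2],[0,0,0]],[-1,[0.2,0.1,21.2],[0,0,0]],[-1,[0.2,0.1,21.2],[0,0,0]],[-1,[0.2,0.1,21.2],[0,0,0]],[-1,[0.2,0.1,21.2],[0,0,0]],[-1,[0.2,0.1,21.2],[0,0,0]],[-1,[0.2,0.1,21.2],[0,0,0]]]' 60; python3 -c "
from h import *
go(.627,.2515,.22,38.6)"
```

```text
clock: 3.77
tool_pos: [0.6279, 0.2535, 0.0898]
eef_rot: [1.363, 2.83, 0.0]
wrist_force: [-2.7, -0.4, 6.0]
width: 0.199
grip_force: 61.0
shift [ -0.11  -0.19 -13.02] turn [ 0.03  0.04 -0.03] clk 3.77
```

```bash
python3 -m crank '[[-1,[0,0,-1],[0,0,0]],[-1,[0,0,-3],[0,0,0]],[-1,[0,0,-6],[0,0,0]],[-1,[0,0,-10],[0,0,0]],[-1,[0,0,-14],[0,0,0]],[-1,[0,0,-18],[0,0,0]],[-1,[0,0,-21],[0,0,0]],[-1,[0,0,-21],[0,0,0]]]'; python3 -c "
from h import *
go(.542,-.143,.30,5.3)"
```

```text
clock: 4.43
tool_pos: [0.6299, 0.2554, 0.3065]
eef_rot: [1.36, 2.824, 0.016]
wrist_force: [1.4, 1.1, -2.6]
width: 0.198
grip_force: 59.7
shift [-25.67 -31.72   0.32] turn [ 0.73 -0.07 33.26] clk 4.43
```

```bash
python3 -m crank '[[-1,[-1,-1.2,0],[0,0,1]],[-1,[-3,-3.7,0],[0,0,4]],[-1,[-5.5,-6.8,0],[0,0,8]],[-1,[-8,-10,0],[0,0,12]],[-1,[-10.5,-13,0],[0,0,16]],[-1,[-13,-16,0],[0,0,20]],[-1,[-15.5,-19,0],[0,0,24]],[-1,[-18,-22,0],[0,0,27]],[-1,[-20.5,-25,0],[0,0,30]],[-1,[-22.5,-28,0],[0,0,32]],[-1,[-24.5,-30,0],[0,0,33]],[-1,[-25.5,-31.2,0],[0,0,33.3]],[-1,[-25.7,-31.7,0.3],[0,0,33.3]],[-1,[-25.7,-31.7,0.3],[0,0,33.3]],[-1,[-25.7,-31.7,0.3],[0,0,33.3]],[-1,[-25.7,-31.7,0.3],[0,0,33.3]],[-1,[-25.7,-31.7,0.3],[0,0,33.3]]]'
python3 - <<'E'
from h import *
o,c=grab('wrist');print(o['tool_pos'],o['eef_rot'],c['K'],proj(c,[[.5227,.0646,.112],[.5316,-.0326,.112]],o))
cv2.imwrite('pics/w2.png',c['frame'][...,::-1])
E
```

```text
clock: 5.85
tool_pos: [0.5404, -0.143, 0.2956]
eef_rot: [-2.113, -2.324, -0.001]
wrist_force: [-0.5, -0.8, -4.9]
width: 0.197
grip_force: 59.6
[ 0.54040724 -0.14302511  0.29556699] [-2.11290506e+00 -2.32399241e+00 -1.38847439e-03] [[352.92834566   0.         323.36278329]
 [  0.         352.92834566 241.0748045 ]
 [  0.           0.           1.        ]] [[327.55106856 -90.17380593]
 [326.58734736  77.10908621]]
```

View pics/w2.png

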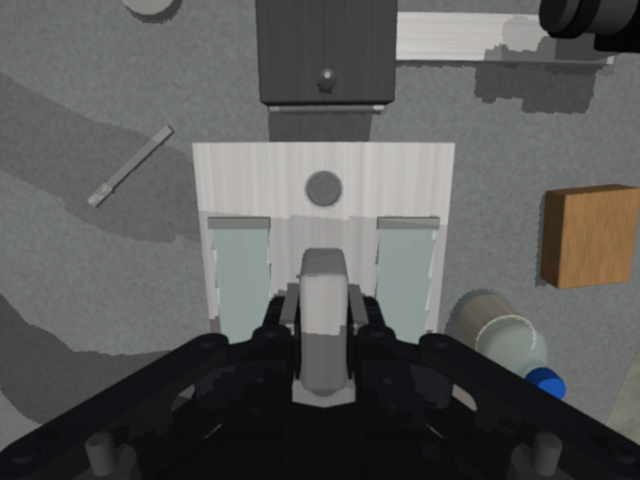

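The wrist view shows the near pin tip at about (327,75), where the top camera predicted (326.6,77.1). The held plate is level, with its hole at (323,188) and its front edge at row 142.

Run:
```python
from h import *
o,c=grab('wrist');f=c['frame'];g=f.min(2)
def tool(P):return Ro.from_rotvec(o['eef_rot']).inv().apply(P-o['tool_pos'])
zt=o['tool_pos'][2]-.0818
s=f[160:215,290:360].mean(2);m=(cv2.GaussianBlur(s,(3,3),0)<130).astype(np.uint8)
k=max(cv2.findContours(m,0,2)[0],key=cv2.contourArea);e=cv2.fitEllipse(k);uv=np.array(e[0])+[290,160];print('hole',e,uv)
print('hole tool',tool(cast(c,[uv],zt,o)))
e=[]
for u in(220,250,290,400,430):
    v=np.where(g[120:170,u]>150)[0].min()+120;e.append([u,v])
print(e,'edge tool',tool(cast(c,e,zt,o)).round(4))
e=[]
for v in(160,185,205):
    r=np.where(g[v,170:480]>140)[0]+170;e+=[[r.min(),v],[r.max()+1,v]]
print(e,tool(cast(c,e,zt,o)).round(4))
# pin tip crop values
s=f[50:110,300:356].mean(2).astype(np.uint8);m=(s>95).astype(np.uint8)
for k in cv2.findContours(m[:40],0,2)[0]:
    if cv2.contourArea(k)>10: print('pin',cv2.minEnclosingCircle(k)[0]+np.array([300,50]),cv2.contourArea(k))
cv2.imwrite('pics/pin.png',cv2.resize(f[50:110,290:370,::-1],None,fx=8,fy=8,interpolation=cv2.INTER_CUBIC))
```

```text
hole ((33.37251663208008, 28.745466232299805), (34.66734313964844, 35.089080810546875), 132.1417694091797) [323.37251663 188.74546623]
hole tool [[ 0.04992467 -0.00032038  0.08183702]]
[[220, np.int64(143)], [250, np.int64(142)], [290, np.int64(143)], [400, np.int64(142)], [430, np.int64(143)]] edge tool [[ 0.069  -0.0431  0.0818]
 [ 0.0693 -0.0306  0.0818]
 [ 0.0688 -0.0141  0.0818]
 [ 0.0693  0.0313  0.0819]
 [ 0.069   0.0438  0.0819]]
[[np.int64(194), 160], [np.int64(454), 160], [np.int64(196), 185], [np.int64(452), 185], [np.int64(198), 205], [np.int64(450), 205]] [[ 0.0621 -0.0547  0.0818]
 [ 0.0622  0.0545  0.0819]
 [ 0.0517 -0.0548  0.0818]
 [ 0.0517  0.0547  0.0819]
 [ 0.043  -0.0547  0.0818]
 [ 0.0431  0.0546  0.0818]]
pin [326.5  73.5] 34.5
```

View pics/pin.png

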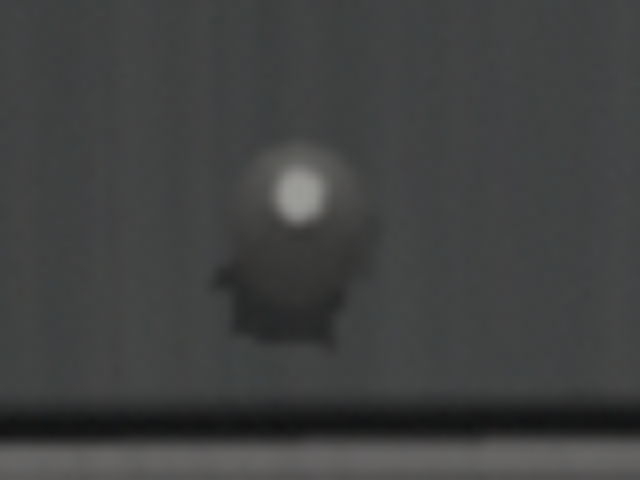

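The bright pin tip is at (327.4,74.1) in the wrist picture.

Run:
```python
from h import *
o,c=grab('wrist');g=c['frame'].mean(2)
p=cast(c,[[327.4,74.1]],.112,o)[0];print('pin',p)
L=[];R=[]
d=cv2.GaussianBlur(g,(3,3),0)
for v in range(5,95,6):
    if v>8: L.append([220+np.argmin(np.diff(d[v,220:290]))+.5,v])
    if v>66 or v<10: R.append([380+np.argmax(np.diff(d[v,380:420]))+.5,v])
for E in(L,R):
    X=cast(c,E,.09,o);k=np.polyfit(X[:,1],X[:,0],1);print(np.degrees(np.arctan2(1,k[0])),np.polyval(k,p[1]))
print(R)
for yaw in(95.3,95):
    y=np.array([np.cos(np.radians(yaw)),np.sin(np.radians(yaw))]);s=p[:2]+.05*y;print(s)
go(*s,.25,5.3)
```

```text
pin [ 0.53203962 -0.03142137  0.112     ]
95.73871759364688 0.4819468832886724
96.00278370547362 0.5816377767397645
[[np.float64(397.5), 5], [np.float64(395.5), 71], [np.float64(395.5), 77], [np.float64(395.5), 83], [np.float64(394.5), 89]]
[0.52742109 0.01836486]
[0.52768184 0.01838836]
shift [16.28  0.26  4.58] turn [ 0.01 -0.02  0.07] clk 6.0
```

```bash
python3 -m crank '[[-1,[1,0,0],[0,0,0]],[-1,[3,0,0],[0,0,0]],[-1,[5.5,0.1,0],[0,0,-0.1]],[-1,[8,0.1,1],[0,0,-0.2]],[-1,[10.5,0.2,2],[0,0,-0.3]],[-1,[13,0.2,3],[0,0,-0.3]],[-1,[15,0.3,4],[0,0,-0.3]],[-1,[16.2,0.3,5],[0,0,-0.3]],[-1,[16.2,0.3,6],[0,0,-0.3]],[-1,[16.2,0.3,7],[0,0,-0.3]],[-1,[16.2,0.3,7],[0,0,-0.3]],[-1,[16.2,0.3,7],[0,0,-0.3]],[-1,[16.2,0.3,7],[0,0,-0.3]],[-1,[16.2,0.3,7],[0,0,-0.3]],[-1,[16.2,0.3,7],[0,0,-0.3]]]'
python3 - <<'E'
from h import *
go(.5272,.018,.205,5.6)
o,c=grab('scene');u=proj(c,[[.527,.016,.12]])[0].astype(int);print(u)
cv2.imwrite('pics/s1.png',cv2.resize(c['frame'][u[1]-60:u[1]+60,u[0]-80:u[0]+80,::-1],None,fx=5,fy=5,interpolation=cv2.INTER_CUBIC))
E
```

```text
clock: 7.25
tool_pos: [0.5285, 0.0159, 0.2262]
eef_rot: [2.112, 2.325, 0.001]
wrist_force: [-0.2, 0.6, -4.9]
width: 0.202
grip_force: 59.6
shift [ 0.22 -0.12  2.12] turn [ 0.07  0.01 -0.1 ] clk 7.25
[345 219]
```

View pics/s1.png

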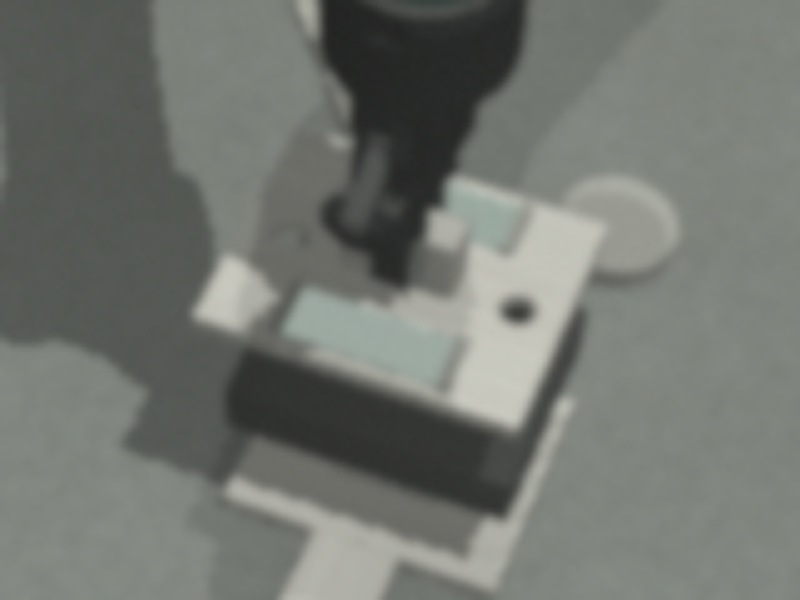

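The scene crop shows the plate level just above the stage and roughly lined up with it. I'll centre it using the measured pose, then look for the pin through the near hole.

```bash
python3 -m crank '[[-1,[0.1,-0.05,0],[0,0,0]],[-1,[0.2,-0.1,0.2],[0,0,0]],[-1,[0.2,-0.1,0.5],[0,0,0]],[-1,[0.2,-0.1,0.5],[0,0,0]],[-1,[0.2,-0.1,0.5],[0,0,0]],[-1,[0.2,-0.1,0.5],[0,0,0]]]'
python3 - <<'E'
from h import *
go(.5272,.018,.205,5.6)
o,c=grab('wrist');f=c['frame']
print(proj(c,[[.532,-.0314,.112],[.5225,.068,.112]],o))
cv2.imwrite('pics/hole.png',cv2.resize(f[150:230,280:370,::-1],None,fx=7,fy=7,interpolation=cv2.INTER_CUBIC))
E
```

```text
clock: 7.8
tool_pos: [0.5269, 0.0184, 0.2206]
eef_rot: [-2.111, -2.327, 0.0]
wrist_force: [0.3, -0.1, -4.6]
width: 0.199
grip_force: 59.7
shift [-0.04  0.02  1.56] turn [-0.01  0.   -0.03] clk 7.8
[[324.24073504 355.68601863]
 [324.88658685 181.88592005]]
```

View pics/hole.png

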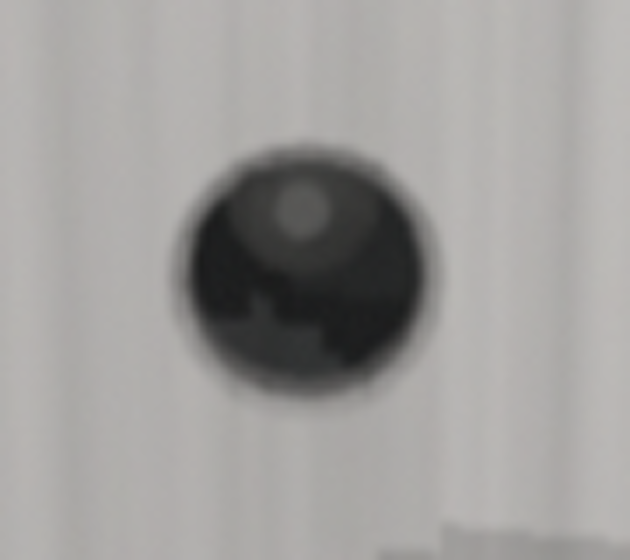

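The pin tip shows through the hole at about (323.1,180).

Run:
```python
from h import *
o,c=grab('wrist')
tool=lambda P:Ro.from_rotvec(o['eef_rot']).inv().apply(P-o['tool_pos'])
print(tool(cast(c,[[323.1,180]],.112,o)), tool(cast(c,[[280+306/7,150+270/7]],o['tool_pos'][2]-.0818,o)))
```

```text
[[ 0.05070832 -0.00048178  0.10865012]] [[ 0.05000613 -0.00017474  0.08179914]]
```

```bash
python3 -m crank '[[-1,[0.05,-0.03,0.4],[0,0,0]],[-1,[0.05,-0.03,0.8],[0,0,0]],[-1,[0.05,-0.03,1.2],[0,0,0]],[-1,[0.05,-0.03,1.6],[0,0,0]],[-1,[0.05,-0.03,2],[0,0,0]],[-1,[0.05,-0.03,2.4],[0,0,0]],[-1,[0.05,-0.03,2.7],[0,0,0]],[-1,[0.05,-0.03,3],[0,0,0]],[-1,[0.05,-0.03,3.3],[0,0,0]],[-1,[0.05,-0.03,3.5],[0,0,0]],[-1,[0.05,-0.03,3.5],[0,0,0]],[-1,[0.05,-0.03,3.5],[0,0,0]]]'; python3 -c "
from h import *
go(.5272,.018,.1798,5.6)"
```

```text
clock: 8.9
tool_pos: [0.5266, 0.0189, 0.1856]
eef_rot: [-2.111, -2.327, 0.0]
wrist_force: [0.6, 1.4, -4.2]
width: 0.197
grip_force: 59.8
shift [-0.1   0.05  0.58] turn [-0.   -0.   -0.03] clk 8.9
```

```bash
python3 -m crank '[[-1,[0,0,0.15],[0,0,0]],[-1,[0,0,0.3],[0,0,0]],[-1,[0,0,0.4],[0,0,0]],[-1,[0,0,0.5],[0,0,0]],[-1,[0,0,0.55],[0,0,0]],[-1,[0,0,0.6],[0,0,0]],[-1,[0,0,0.6],[0,0,0]],[-1,[0,0,0.6],[0,0,0]]]'
```

```text
clock: 9.57
tool_pos: [0.5266, 0.0189, 0.1797]
eef_rot: [2.111, 2.327, 0.0]
wrist_force: [-0.0, -0.6, -3.8]
width: 0.196
grip_force: 59.8
```

```bash
python3 -m crank '[[-1,[0,0,0.05],[0,0,0]],[-1,[0,0,0.1],[0,0,0]],[-1,[0,0,0.1],[0,0,0]],[-1,[0,0,0.15],[0,0,0]],[-1,[0,0,0.15],[0,0,0]],[-1,[0,0,0.15],[0,0,0]]]'
```

```text
clock: 10.07
tool_pos: [0.5265, 0.0189, 0.1796]
eef_rot: [2.11, 2.326, 0.0]
wrist_force: [-3.7, -0.4, 11.2]
width: 0.199
grip_force: 61.9
```

```bash
python3 -m crank '[[-1,[0,0,-0.1],[0,0,0]],[-0.4,[0,0,-0.1],[0,0,0]],[0,[0,0,-0.1],[0,0,0]],[0,[0,0,-0.1],[0,0,0]],[0,[0,0,-0.1],[0,0,0]],[0,[0,0,-0.1],[0,0,0]],[0,[0,0,-1],[0,0,0]],[0,[0,0,-3],[0,0,0]],[0.5,[0,0,-6],[0,0,0]],[1,[0,0,-10],[0,0,0]],[1,[0,0,-13],[0,0,0]],[1,[0,0,-13],[0,0,0]],[1,[0,0,-13],[0,0,0]]]'
python3 - <<'E'
from h import *
o,c=grab('wrist');f=c['frame']
g=f.min(2);m=(g>140).astype(np.uint8);m=cv2.morphologyEx(m,cv2.MORPH_CLOSE,np.ones((35,35)))
k=max(cv2.findContours(m,0,2)[0],key=cv2.contourArea);r=cv2.minAreaRect(k);P=cast(c,cv2.boxPoints(r),.098,o);print(r,P.round(4),P.mean(0))
o,c2=grab('scene');u=proj(c2,[[.527,.016,.1]])[0].astype(int)
M=np.zeros((600,800,3),np.uint8);M[:300,:400]=cv2.resize(f,(400,300))
M[:,400:]=cv2.resize(c2['frame'][u[1]-60:u[1]+60,u[0]-40:u[0]+40],(400,600),interpolation=cv2.INTER_CUBIC)
cv2.imwrite('pics/chk.png',M[...,::-1])
go(.435,-.361,.26,81.5)
E
```

```text
clock: 11.15
tool_pos: [0.5275, 0.019, 0.3107]
eef_rot: [2.109, 2.324, 0.005]
wrist_force: [-0.9, 0.4, 0.2]
width: 1.0
grip_force: 0.0
((412.5, 222.5), (163.0, 325.0), 90.0) [[ 0.4651  0.0826  0.098 ]
 [ 0.7199  0.1096  0.098 ]
 [ 0.762  -0.029   0.098 ]
 [ 0.4707 -0.0552  0.098 ]] [0.60441896 0.02698736 0.098     ]
shift [-36.9  -12.73   4.82] turn [-5.000e-02 -2.000e-02 -7.594e+01] clk 11.25
```

View pics/chk.png

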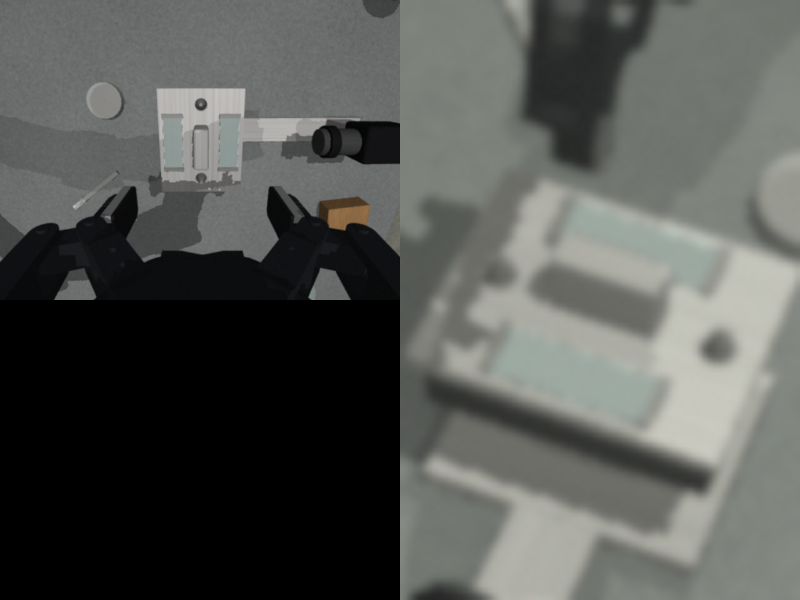

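The wrist and scene views show the plate flat on the stage, with both pins visible in its holes and the fingers clear. Next is the gun.

```bash
python3 -m crank '[[1,[-2,-0.7,0.2],[0,0,5]],[1,[-5,-1.8,0.5],[0,0,12]],[1,[-8,-2.8,1],[0,0,19]],[1,[-11,-3.8,1],[0,0,26]],[1,[-14,-4.8,1],[0,0,33]],[1,[-17,-5.9,1],[0,0,40]],[1,[-20,-6.9,1],[0,0,47]],[1,[-23,-8,1],[0,0,54]],[1,[-26,-9,1],[0,0,61]],[1,[-29,-10,1],[0,0,68]],[1,[-32,-11,1],[0,0,75]],[1,[-34.5,-12,1],[0,0,82]],[1,[-36,-12.5,1],[0,0,89]],[1,[-36.9,-12.7,1],[0,0,96]],[1,[-36.9,-12.7,1],[0,0,102]],[1,[-36.9,-12.7,1],[0,0,104]],[1,[-36.9,-12.7,1],[0,0,104]],[1,[-36.9,-12.7,1],[0,0,104]],[1,[-36.9,-12.7,1],[0,0,104]],[1,[-36.9,-12.7,1],[0,0,104]]]'
python3 - <<'E'
from h import *
o,c=grab('wrist');cv2.imwrite('pics/gun.png',c['frame'][...,::-1])
print(get_obs()['qpos'],proj(c,[[.435,-.361,.06],[.435,-.361,.075]],o))
E
```

```text
clock: 12.92
tool_pos: [0.4359, -0.3604, 0.2977]
eef_rot: [-3.133, 0.229, 0.001]
wrist_force: [-0.1, 0.7, -0.0]
width: 1.0
grip_force: 0.0
[ 0.51549914  0.51988463  0.19078647  1.76793224 -0.12410115  0.86598046
 -0.95482895] [[323.9405928  221.93511461]
 [323.98059137 225.90852064]]
```

View pics/gun.png

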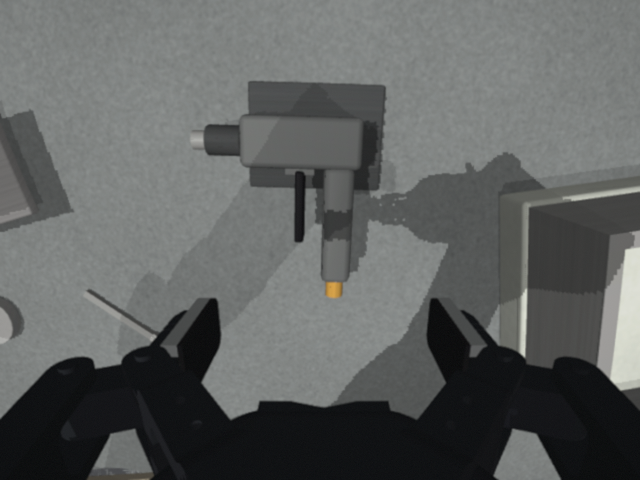

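The gun is square in the wrist view. The barrel runs from (240,115) to (361,168), the trigger's outer edge is at about column 295, and the handle's back edge is at about column 352 near row 220.

Run:
```python
from h import *
o,c=grab('wrist')
tool=lambda P:Ro.from_rotvec(o['eef_rot']).inv().apply(P-o['tool_pos'])
P=lambda uv,z:tool(cast(c,uv,z,o)).round(4)[:,:2]
print('barrel',P([(240,115),(361,119),(361,169),(240,166)],.077),P([(240,115),(361,119),(361,169),(240,166)],.077).mean(0))
g=cv2.GaussianBlur(c['frame'].mean(2),(3,3),0)
for v in(205,220,235):
    print(v,g[v,288:308:1].astype(int),g[v,316:362:2].astype(int))
```

```text
barrel [[ 0.0889 -0.0648]
 [ 0.0858  0.0297]
 [ 0.0471  0.0307]
 [ 0.0496 -0.0671]] [ 0.06785  -0.017875]
205 [116 117 117 118 115 100  71  43  32  31  31  29  27  24  21  33  68 104
 119 120] [ 89  71  70  66  73  92  99 101 100  98  97  96  95  94  93  91  83  72
  70  89  88  87  87]
220 [119 117 116 116 113  99  70  42  31  30  30  29  26  22  22  38  73 106
 119 119] [75 73 77 69 58 54 56 58 58 58 57 57 57 57 57 56 54 54 73 87 88 88 89]
235 [121 121 121 121 117  99  65  37  29  29  28  26  24  21  28  55  95 123
 132 132] [134 134 122  81  60  55  57  61  69  71  71  71  71  71  71  68  63  62
  82  87  88  90  89]
```

```bash
python3 -m crank '[[1,[-0.2,0.6,3],[0,0,0]],[1,[-0.2,0.6,6.5],[0,0,0]],[1,[-0.2,0.6,10],[0,0,0]],[1,[-0.2,0.6,13],[0,0,0]],[1,[-0.2,0.6,15.5],[0,0,0]],[1,[-0.2,0.6,17.3],[0,0,0]],[1,[-0.2,0.6,18.3],[0,0,0]],[1,[-0.2,0.6,18.5],[0,0,0]],[1,[-0.2,0.6,18.5],[0,0,0]],[1,[-0.2,0.6,18.5],[0,0,0]]]'
```

```text
clock: 13.85
tool_pos: [0.4337, -0.3669, 0.1142]
eef_rot: [3.132, -0.231, 0.002]
wrist_force: [-0.4, -0.4, -0.2]
width: 1.001
grip_force: 0.0
```

```bash
python3 -m crank '[[0.3,[0,0,0],[0,0,0]],[0,[0,0,0],[0,0,0]],[-0.3,[0,0,0],[0,0,0]],[-0.3,[0,0,0],[0,0,0]],[-0.3,[0,0,0],[0,0,0]],[-0.3,[0,0,0],[0,0,0]],[-0.3,[0,0,0],[0,0,0]],[-0.3,[0,0,0],[0,0,0]],[-0.3,[0,0,0],[0,0,0]],[-0.3,[0,0,0],[0,0,0]],[-0.3,[0,0,0],[0,0,0]],[-0.3,[0,0,0],[0,0,0]]]' 30
```

```text
clock: 14.85
tool_pos: [0.4336, -0.3649, 0.1144]
eef_rot: [-3.131, 0.23, -0.001]
wrist_force: [-0.5, 4.3, 9.2]
width: 0.466
grip_force: 31.3
```

```bash
python3 -m crank '[[-0.5,[0,0,0],[0,0,0]],[-0.5,[0,0,0],[0,0,0]],[-0.5,[0,0,0],[0,0,0]],[-0.5,[0,0,0],[0,0,0]],[-0.5,[0,0,0],[0,0,0]],[-0.5,[0,0,0],[0,0,0]]]' 50
python3 - <<'E'
from h import *
o,c=grab('top');cv2.imwrite('pics/sq.png',cv2.resize(c['frame'][235:345,405:495,::-1],None,fx=5,fy=5,interpolation=cv2.INTER_CUBIC))
E
```

```text
clock: 15.35
tool_pos: [0.4336, -0.3651, 0.1145]
eef_rot: [-3.131, 0.23, -0.001]
wrist_force: [-1.6, 4.9, 9.6]
width: 0.456
grip_force: 48.0
```

View pics/sq.png

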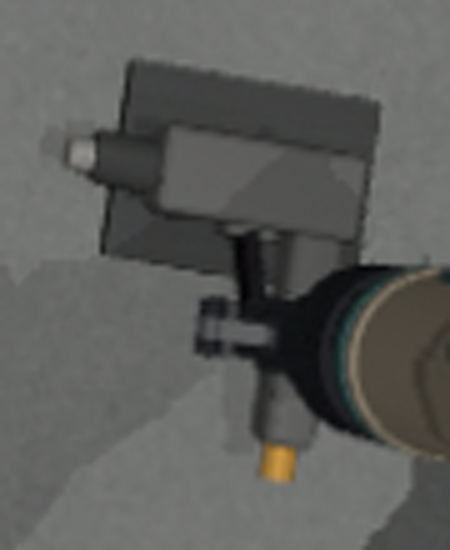

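The trigger is visibly pushed in. Raising the grip from 31 to 48 N changed the opening by less than 1 mm, so it is on its stop. Releasing and retreating.

```bash
python3 -m crank '[[0.5,[0,0,0],[0,0,0]],[1,[0,0,0],[0,0,0]],[1,[0,0,0],[0,0,0]],[1,[0,0,0],[0,0,0]],[1,[0,0,0],[0,0,0]],[1,[0,0,0],[0,0,0]],[1,[0,0,0],[0,0,0]],[1,[0,0,-2],[0,0,0]],[1,[0,0,-5],[0,0,0]],[1,[0,0,-9],[0,0,0]],[1,[0,0,-13],[0,0,0]],[1,[0,0,-17],[0,0,0]],[1,[0,0,-18],[0,0,0]],[1,[0,0,-18],[0,0,0]],[1,[0,0,-18],[0,0,0]],[1,[0,0,-18],[0,0,0]]]'
python3 - <<'E'
from h import *
o,c=grab('wrist');g=cv2.GaussianBlur(c['frame'].mean(2),(3,3),0)
tool=lambda P:Ro.from_rotvec(o['eef_rot']).inv().apply(P-o['tool_pos'])
for v in(185,205,220,235):
    r=np.where(g[v,260:330]<45)[0]+260;print(v,r.min() if len(r) else None)
o,c=grab('top');g=c['frame'].min(2)
m=(g>150).astype(np.uint8);m[:232]=0;m[300:]=0;m[:,:262]=0;m[:,345:]=0
m=cv2.morphologyEx(m,cv2.MORPH_CLOSE,np.ones((11,11)));m=cv2.morphologyEx(m,cv2.MORPH_OPEN,np.ones((25,25)))
k=max(cv2.findContours(m,0,2)[0],key=cv2.contourArea);r=cv2.minAreaRect(k);P=cast(c,cv2.boxPoints(r),.098);print(r,P.round(4),P.mean(0))
E
```

```text
clock: 16.73
tool_pos: [0.4324, -0.3657, 0.2917]
eef_rot: [-3.131, 0.231, 0.004]
wrist_force: [-0.6, 0.7, -1.0]
width: 1.0
grip_force: 0.0
185 288
205 288
220 288
235 288
((301.0, 262.5), (49.0, 60.0), 90.0) [[ 0.5868  0.0878  0.098 ]
 [ 0.586  -0.0508  0.098 ]
 [ 0.4732 -0.0499  0.098 ]
 [ 0.4741  0.0877  0.098 ]] [0.53000462 0.01869262 0.098     ]
```

```bash
python3 -c "
from bench import job
print(job.finish_job())"
```

```text
the job is handed in; nothing more can be done
None
```

The job is handed in at about 17 s: the plate sits flush over both stage pins and is released; the trigger was squeezed to its stop for over half a second and has sprung back; the round holder and bottle were never approached; the judge gave no verdict.

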